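Hold a glued picture frame square in the glue-up turntable

ROBOT

A 6-joint arm with a two-finger parallel gripper is mounted at the origin on the work surface. World frame = base frame: x ahead of the robot, y to its left, z up, the work surface at z = 0. Lengths are in mm, angles in rad, forces in N, time in s.
With the tool pointing down it reaches from about 350 to 775 mm from the base axis. Payload 7.3 kg.
Tool frame: the origin (TCP) lies midway between the tips of the shut fingers; the grasp point (between the pads) lies 19 mm behind it; x points along the fingers, y is the direction in which the jaws open and shut, and the axes are right-handed (so a half turn about x gives the same grasp; the last joint's range is limited). The gripper opens to 92 mm and grips with 3 to 60 N. Pads are 19 mm wide; open, the fingers measure 130 mm over their backs; the gripper's body (75 mm by 190 mm) begins 47 mm behind the grasp point.
Start: joints at [-1.49, 0.342, 1.524, -0, 1.275, -0.146], TCP at [118.073, -511.57, 226.741] pointing down, gripper open.
Joint ranges: [-2.53, 2.53], [-0.77, 2.02], [0.04, 2.7], [-1, 4.14], [0.28, 2.66], [-3.11, 3.11]. Speed limits (rad/s): [2.57, 2.57, 3.14, 3.14, 3.14, 3.14].

INTERFACE

Orientations are given as [roll, pitch, yaw] about the fixed x, y, z axes, in that order (R = Rz(yaw) Ry(pitch) Rx(roll)).
In Python, from plant import get_obs, capture, close_job gives the robot as it stands. The module is installed in compiled form; this text tells all that it offers.
- The arm moves only by the tool send_rows, never from a script. Its argument "moves" is a list of rows, each a list of 4 numbers: the shift along the tool's x, y, z in mm, then the turn about the tool's x in degrees. In form: [[tx, ty, tz, yaw], ...]. A call has 1 to 8 rows; each row shifts and turns the commanded pose from where the row before left it, along the tool's axes as they then stand; what a row does not reach is not made up. A row lasts 1/8 s, in which the tool goes at most 62.5 mm and 10.7 degrees, less where a joint would pass 70% of its speed; a pose out of reach is approached as far as the arm can. A call with a gripper value outside its range is refused whole. "hand" is the opening, from 0 (shut) to 1 (fully open), set as the call begins (left out, the last holds). The fingers move at their own pace and stop on an object; the grip force is fixed at half the most. Time passes only in rows, so rows that do not move let the fingers close. It gives the time, the measured TCP pose, the force and the opening at its end, in the units of the state.
- get_obs(): the state, without advancing time (a new reading comes with each control period).
- capture(name): name is "scene" or "top" or "wrist"; returns a dict with "image" (420x560x3 uint8, red, green, blue), "K" (3x3 intrinsics, pixels), "position" and "attitude" of the camera in the world; the wrist camera has in their place "mount" (4x4, takes a point from camera to tool coordinates, whose origin is the TCP and whose axes are the tool frame's). Camera axes: x right, y down, z forward; pixel columns grow to the right and rows downward; lengths in mm; the calibration is good to about 2 mm. A picture is of the moment at which its call begins: read the wrist's pose just before it. There is no depth.
- close_job(): hands the job in, once; it reports no verdict.
The state is a dict: "time": time; "joint_positions": joint angles; "dq": joint speeds; "tau": joint torques, N m; "tool_pos": TCP position; "tcp_rot": TCP orientation; "contact_force": force on the tool from outside, world axes, zero at the start; "moment": the same for the moment, N m; "grip_width": finger opening in mm.
Only numpy, scipy, OpenCV 4.12 (cv2) and the standard library are available. Lean on these libraries where they do the work, as an engineer would, in place of code of your own. Each camera call takes 0.05 s, during which the arm holds its last target. There are 200 camera calls.

TASK

Turn the round glue-up board clockwise by its dark wooden knob until it clicks into its next notch, so that its two blue fences stand at the far side and the left side of the board. Then lay the freshly glued wooden frame flat on the board, long side along the far fence, push it into the corner so that it bears firmly on both fences at once, and finish with the program still holding it pressed there. Leave the glue bottle, glue stick, pin pot and hammer where they are.

Things in the scene. Friction and masses are not known exactly. Their poses are not given: they have to be found in the camera images.
- base_plate: Round dark steel base screwed to the table, 270 mm across, red-tipped pointer tab reaching 174 mm from the middle on its -x side. Origin on the pivot axis at table height; x points away from the pointer (away from the robot), y left, z up. A round white board, 300 mm across and 16 mm thick, turns above it; the board's top is 34 mm above the table.
- board (a joint): Angle of the white board, rad, positive anticlockwise from above. At 0 its red mark is at the pointer, the far fence at +x and the side fence at +y of base_plate. A spring catch clicks in at each quarter turn: first felt 0.14 rad before it, about 8 N at the knob takes it over, it pulls in from 0.05 rad and holds 0.7 N m; elsewhere friction keeps it. Starts at 0.5 to 1.15; must go to 0.
- knob_grip (a point): Point on the axis of the upright dark wooden knob that is fixed on the board (22 mm diameter, 40 mm high above the board), 24 mm above the board's top; its axes turn with the board. It lies 92 mm towards -x and 92 mm towards -y of the board's pivot in the board's own axes (130 mm from the pivot), i.e. near right when the board is at 0.
- corner (a point): Point on the board's top surface where the two fence faces would meet; its axes turn with the board (equal to base_plate's axes when joint board is 0). The frame belongs on the -x, -y side of it. From the pivot it is 55 mm towards +x and 75 mm towards +y. A 12 mm gap is left between the fences at the corner for squeezed-out glue.
- far_fence: Blue anodised aluminium bar fixed on the board, 18 x 138 mm, 20 mm high, smooth (friction about 0.3). Its working face looks to -x of point corner and lies in the plane x = 0 there, from y = -150 to -12 mm. Its reported position is the pivot at the board's top.
- side_fence: Blue anodised aluminium bar fixed on the board, 105 x 18 mm, 20 mm high, smooth (friction about 0.3). Its working face looks to -y of point corner and lies in the plane y = 0 there, from x = -117 to -12 mm. Its reported position is the pivot at the board's top.
- frame_center (a point): Middle of the loose dark wooden frame, half-way up, in its open middle. 110 mm along x, 150 mm along y, 30 mm high, 0.1 to 0.2 kg; rails 16 mm wide, opening 78 x 118 mm. Lies flat on the table left of the turntable. Seated, it is at x -55, y -75, z +15 mm from point corner, above the pivot. A half turn looks the same.
- glue_bottle: White glue bottle with orange nozzle and blue band, 52 mm diameter, 138 mm high, standing; origin under its centre. Leave alone.
- glue_stick: Yellow and white glue stick, 27 mm diameter, 92 mm high, standing; origin under its centre. Leave alone.
- pin_pot: Small blue ceramic pot of brass pins, 60 mm diameter, 30 mm high; origin under its centre. Leave alone.
- tack_hammer: Small hammer lying on the table, 210 mm long; origin under its middle. Leave alone.

How it is judged (in metres and radians):
On the way:
1. the board rests in its notch with the fences far and left, the frame not yet on it (value of joint board between -0.05 and 0.05 rad and velocity of joint board between -0.1 and 0.1 rad/s and horizontal distance between frame_center and base_plate above 0.12 m), for 0.2 s.
At the end, for the whole second after the job is handed in: Board within 0.06 rad of its notch at 0; frame flat on it (tilt and skew under 2 degrees, centre 11 to 18 mm above it and within 4 mm of its seated place), at rest, long side on the far fence, held by the fingers and pressed on each fence with over 1.5 N through the last second (value of joint board between -0.06 and 0.06 rad and contact force between frame and far_fence above 1.5 N and contact force between frame and side_fence above 1.5 N and contact force between frame and the fingers above 1.5 N and x of frame_center in the frame of corner between -0.059 and -0.051 m and y of frame_center in the frame of corner between -0.079 and -0.071 m and z of frame_center in the frame of corner between 0.011 and 0.018 m and angle between the x axis of frame_center and the x axis of corner, either way round below 0.035 rad and angle between frame_center's own z axis and vertical below 0.035 rad and linear speed of frame below 0.01 m/s); the arm keeps its last pose, push and grip.
It fails at once if the glue bottle, glue stick, pin pot or hammer is moved more than 30 mm or a standing one tipped (distance of any of glue_bottle, glue_stick, pin_pot, tack_hammer from where it was at the start of the episode above 0.03 m or angle between any of glue_bottle, glue_stick, pin_pot's own z axis and vertical above 0.5 rad).
It also fails if it takes over 64 s, if anything falls off the work surface, if the arm or the gripper's body presses on something with over 40 N, if the wrist force passes 120 N, or if a joint passes its speed limit or range.

## Working session

There is one attempt and no reset: what is moved stays moved. The work goes in short steps, Python scripts to look and compute and a tool call to move; the robot and the scene stay as the last step left them, time stands still between calls to the robot, and variables do not carry over. Pictures are saved under pics/ and viewed, about 8 in all and at most 12, crops included, and the job is handed in when it is done.

Besides the shell and the picture viewer there is one more tool, called as name(argument=value, ...) on one line, values as JSON. send_rows: Moves the arm, as the interface text tells. Its arguments: {"type":"object","properties":{"moves":{"type":"array","items":{"type":"array","items":{"type":"number"}}},"hand":{"type":"number"}},"required":["moves"]}

```bash
mkdir -p pics; python3 - <<'E'
from plant import *
import cv2,numpy as np
np.set_printoptions(precision=4,suppress=True)
print(get_obs())
for n in("top","scene"):
    c=capture(n); cv2.imwrite(f"pics/{n}0.png",c["image"][:,:,::-1]); print({k:c[k] for k in c if k!="image"})
E
```

```text
{'time': 0.0, 'joint_positions': array([-1.49  ,  0.3427,  1.525 ,  0.    ,  1.2754, -0.146 ]), 'dq': array([ 0.0002, -0.0001,  0.0012, -0.0006, -0.001 , -0.    ]), 'tau': array([  0.0002, -43.1246, -24.4221,   0.0716,   0.056 ,  -0.0001]), 'tool_pos': array([ 118.0537, -511.1382,  226.0518]), 'tcp_rot': array([-1.7371,  1.5693,  1.6313]), 'contact_force': array([-0.5205, -0.5926,  0.4753]), 'moment': array([-0.0214, -0.0295, -0.0474]), 'grip_width': 91.94665009419195}
{'K': array([[524.1078,   0.    , 276.1109],
       [  0.    , 524.1078, 212.8207],
       [  0.    ,   0.    ,   1.    ]]), 'position': array([ 404.7835, -114.0302, 1683.6547]), 'attitude': array([-3.0559, -0.0155, -1.5416])}
{'K': array([[460.0121,   0.    , 275.1342],
       [  0.    , 460.0121, 206.82  ],
       [  0.    ,   0.    ,   1.    ]]), 'position': array([1069.5658, -564.7648,  970.0287]), 'attitude': array([-2.4894, -0.0112,  0.867 ])}
```

View pics/top0.png

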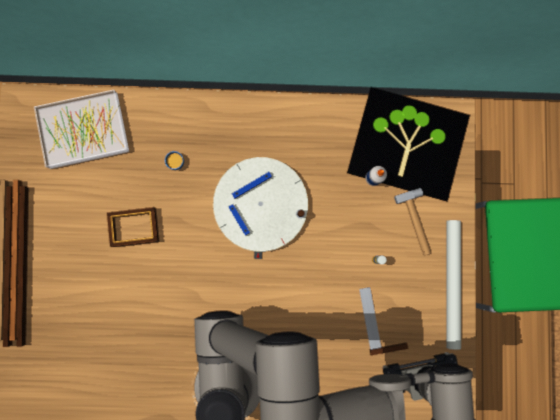

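View pics/scene0.png

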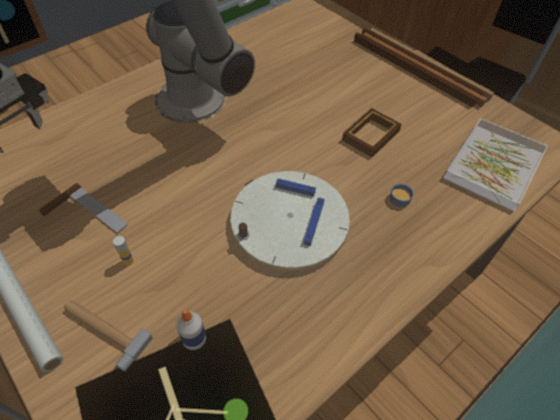

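The top view shows the board's centre near (261,204), its pointer at (258,255), the knob at (301,213), the frame at (134,227) and the fences at (252,185) and (240,220). Next I'll turn these into world positions.

```bash
cat > h.py <<'E'
from plant import *
import cv2,numpy as np
from scipy.spatial.transform import Rotation as Rn
np.set_printoptions(precision=3,suppress=True)
def cam(n):
    if n=="wrist":
        o=get_obs(); c=capture(n); T=np.eye(4); T[:3,:3]=Rn.from_euler('xyz',o["tcp_rot"]).as_matrix(); T[:3,3]=o["tool_pos"]; T=T@c["mount"]
        return c["image"],c["K"],T[:3,:3],T[:3,3]
    c=capture(n); return c["image"],c["K"],Rn.from_euler('xyz',c["attitude"]).as_matrix(),c["position"]
def ray(uv,z,C):
    _,K,R,p=C; uv=np.atleast_2d(np.asarray(uv,float)); d=np.c_[uv,np.ones(len(uv))]@np.linalg.inv(K).T@R.T
    return (p+d*((z-p[2])/d[:,2])[:,None])[:,:2]
def proj(P,C):
    _,K,R,p=C; q=(np.atleast_2d(P)-p)@R@K.T; return q[:,:2]/q[:,2:]
def big(m,n=1):
    cs,_=cv2.findContours(m.astype(np.uint8),cv2.RETR_EXTERNAL,cv2.CHAIN_APPROX_NONE)
    return sorted(cs,key=cv2.contourArea)[::-1][:n]
def axes():
    o=get_obs(); R=Rn.from_euler('xyz',o["tcp_rot"]).as_matrix(); return o,R
E
python3 - <<'E'
from h import *
C=cam("top"); im=C[0]; hsv=cv2.cvtColor(im,cv2.COLOR_RGB2HSV); H,S,V=[hsv[...,i].astype(int) for i in range(3)]
roi=np.zeros(H.shape,bool); roi[140:262,205:320]=1
c=big(roi&(S<60)&(V>120))[0]; hull=cv2.convexHull(c)[:,0]
w=ray(c[:,0],34,C); (x,y),a,_=cv2.fitEllipse(ray(hull,34,C).astype(np.float32)); piv=np.array([x,y]); print("pivot",piv,a)
for b in big(roi&(H>100)&(H<130)&(S>120)&(V>60),2):
    r=cv2.minAreaRect(ray(b[:,0],54,C).astype(np.float32)); print("fence",r, np.array(r[0])-piv)
k=roi&(V<70)&(S<200); k[:,:290]=0; k[225:]=0
for b in big(k): r=ray(b[:,0].mean(0),60,C)[0]; print("knob",b[:,0].mean(0),r,r-piv,np.degrees(np.arctan2(*(r-piv)[::-1])), np.hypot(*(r-piv)))
k=roi&(V<90); k[:248]=0
for b in big(k): print("pointer",b[:,0].min(0),b[:,0].max(0),ray(b[:,0].mean(0),8,C)-piv)
roi[:]=0; roi[195:260,95:170]=1
b=big(roi&(V<120))[0]; print("frame",cv2.minAreaRect(ray(b[:,0],30,C).astype(np.float32)))
m=np.zeros(H.shape,np.uint8); cv2.drawContours(m,[b],-1,1,-1); 
cv2.imwrite("pics/crop.png",cv2.resize(np.hstack([im[195:260,95:170],im[140:205,205:280]])[:,:,::-1],None,fx=5,fy=5))
o,R=axes(); print(R)
c=capture("wrist"); print(c["K"],c["mount"])
E
```

```text
pivot [575.044 -84.475] (298.72125244140625, 299.65740966796875)
fence ((631.3223876953125, -55.90233612060547), (17.598651885986328, 133.9058380126953), 32.53062438964844) [56.279 28.573]
fence ((521.7550659179688, -19.73769760131836), (102.865478515625, 15.282224655151367), 32.30605697631836) [-53.289  64.738]
knob [300.    215.125] [ 540.    -209.625] [ -35.043 -125.15 ] -105.64281704529002 129.96362593866235
pointer [259 252] [261 258] [[-160.649   -3.914]]
frame ((489.51251220703125, 307.3124084472656), (111.81440734863281, 169.22991943359375), 8.53807258605957)
[[-0.     0.225 -0.974]
 [ 0.001 -0.974 -0.225]
 [-1.    -0.001 -0.   ]]
[[299.873   0.    274.375]
 [  0.    299.873 215.915]
 [  0.      0.      1.   ]] [[   0.      -0.291    0.957 -158.458]
 [   1.       0.      -0.       0.061]
 [   0.       0.957    0.291  -77.908]
 [   0.       0.       0.       1.   ]]
```

send_rows(moves=[[0,-20,-45,0],[0,-20,-45,0],[0,-20,-45,0],[0,-20,-45,0],[0,-20,-45,0],[0,-20,-45,0],[0,-20,-45,0],[0,-20,-45,0]], hand=1)

```text
time: 1.2
tool_pos: [434.0, -273.6, 226.7]
tcp_rot: [0.97, 1.571, -1.945]
contact_force: [1.4, -0.3, -0.2]
grip_width: 91.8
```

send_rows(moves=[[0,-20,-45,0],[0,-20,-45,0],[0,-20,-30,0],[0,0,0,0]])

```text
time: 1.7
tool_pos: [537.4, -187.3, 226.1]
tcp_rot: [-1.122, 1.57, 2.25]
contact_force: [0.0, -0.5, 0.0]
grip_width: 91.8
```

```bash
python3 - <<'E'
from h import *
C=cam("wrist"); cv2.imwrite("pics/w1.png",C[0][:,:,::-1]); np.savez("w1.npz",im=C[0],K=C[1],R=C[2],p=C[3])
o,R=axes(); print(o["time"],o["tool_pos"],R,o["contact_force"]); print(C[3])
E
```

```text
1.75 [ 536.506 -188.454  226.21 ] [[-0.001  0.227 -0.974]
 [ 0.    -0.974 -0.227]
 [-1.    -0.     0.001]] [-0.09   0.021 -0.015]
[ 613.387 -169.663  384.557]
```

View pics/w1.png

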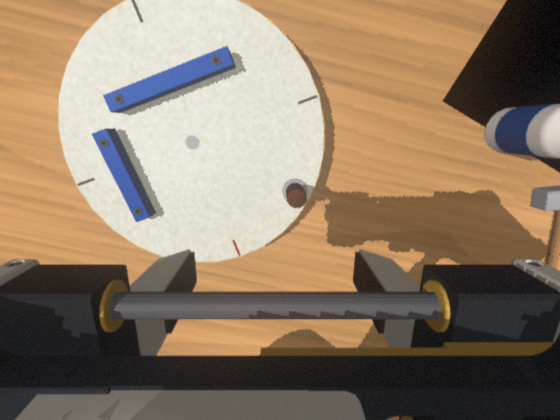

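The wrist view shows the pivot dot at (193,142), the knob at about (296,195) with its base at (294,187), the red mark at (237,248) and both fences. I'll measure the board's angle and find the pointer.

```bash
python3 - <<'E'
from h import *
d=np.load("w1.npz"); C=(d["im"],d["K"],d["R"],d["p"])
hsv=cv2.cvtColor(C[0],cv2.COLOR_RGB2HSV); H,S,V=[hsv[...,i].astype(int) for i in range(3)]
P=ray([193,142],34,C)[0]; print("pivot",P)
for b in big((H>100)&(H<130)&(S>120)&(V>60)&(np.arange(560)<260)[None],2):
    r=cv2.minAreaRect(ray(b[:,0],50,C).astype(np.float32)); q=np.array(r[0])-P; print("fence",r,q,np.degrees(np.arctan2(q[1],q[0])))
for n,uv,z in(("red",[237,248],34),("knobbase",[293.5,184],34),("knobtop",[296.5,198],74)):
    q=ray(uv,z,C)[0]; print(n,q,np.hypot(*(q-P)),np.degrees(np.arctan2(*(q-P)[::-1])))
T=cam("top"); print("pivot in top",proj([*P,34],T))
a=T[0][244:266,246:274]; 
h=cv2.cvtColor(a,cv2.COLOR_RGB2HSV); print(a[...,0]); 
E
```

```text
pivot [573.725 -83.651]
fence ((630.9434204101562, -52.34688949584961), (16.683223724365234, 137.74374389648438), 32.51695251464844) [57.219 31.304] 28.682789124271398
fence ((519.6598510742188, -15.277996063232422), (104.0076904296875, 16.462966918945312), 32.69931411743164) [-54.065  68.373] 128.33470762523245
red [ 457.287 -157.479] 137.8707657610344 -147.62284626256263
knobbase [ 552.954 -206.8  ] 124.88805154294445 -99.57353712264334
knobtop [ 545.968 -209.381] 128.75703844015283 -102.4490474247297
pivot in top [[259.981 203.96 ]]
[[194 164 168 170 167 167 165 158 135  93  76 109 145 153 156 161 164 161
  157 153 147 144 142 143 146 166 189 213]
 [171 162 167 166 166 163 162 149 113  77  95 130 148 152 155 158 161 158
  156 153 148 144 142 140 138 136 143 171]
 [159 160 161 161 161 159 154 130  87  71 102 139 147 151 155 157 159 157
  154 152 148 145 141 139 138 133 127 134]
 [154 156 156 156 156 154 141 105  68  69 102 138 144 149 152 154 156 157
  155 151 148 145 141 138 137 134 126 123]
 [153 153 153 152 152 147 125  80  65  88 117 133 139 143 147 151 154 155
  154 151 148 14
[... 1316 characters left out ...]
111 113 115 119 123 125 126 126 128 126 129 128 127 130 130 130 130 129
  129 127 125 126 124 125 123 116 101  93]
 [113 115 116 121 124 127 126 128 128 128 128 130 130 129 131 129 130 130
  127 126 125 124 125 124 123 121 115 106]
 [113 116 119 124 126 127 128 128 129 131 129 130 130 131 131 131 131 129
  128 124 124 124 123 124 123 121 119 116]
 [116 119 123 126 127 127 129 129 129 132 131 132 130 130 130 131 130 129
  126 125 123 124 124 123 122 121 118 116]
 [120 122 125 127 127 128 129 129 131 130 131 131 130 131 131 130 130 128
  124 125 122 123 123 123 122 120 118 115]
 [119 125 128 127 127 128 129 131 130 131 133 131 131 131 132 132 129 126
  124 124 123 122 123 122 120 119 117 118]]
```

```bash
python3 - <<'E'
from h import *
im=cv2.imread("pics/top0.png"); T=list(cam("top"));T[0]=im[:,:,::-1]; P=np.array([574.5,-84])
h=cv2.cvtColor(im,cv2.COLOR_BGR2HSV).astype(int)
m=np.zeros(im.shape[:2],bool); m[251:264,246:272]=1
m&=h[...,2]<110
ys,xs=np.nonzero(m); print(xs.min(),xs.max(),ys.min(),ys.max(),xs.mean(),ys.mean())
q=ray([[xs.mean(),ys.mean()]],10,T)[0]-P; print(q,np.degrees(np.arctan2(q[1],q[0])))
for r in range(248,264): print(r,' '.join('%3d,%3d'%(im[r,c,2],im[r,c,1]) for c in range(250,268)))
E
```

```text
254 261 252 258 257.8222222222222 255.0222222222222
[-161.749    2.458] 179.12924995971383
248 228,229 228,229 228,229 227,228 223,225 224,226 226,227 228,229 226,227 224,226 225,226 225,227 226,227 227,227 226,226 226,227 227,228 227,228
249 226,222 226,226 226,226 224,225 222,224 221,222 222,224 227,227 226,227 226,227 227,228 226,227 227,228 227,228 225,226 223,224 223,225 222,223
250 207,184 203,186 199,188 205,197 206,203 202,202 210,208 219,216 215,213 217,217 224,226 224,225 222,223 221,222 220,221 213,212 204,199 196,189
251 190,148 187,147 183,148 175,149 149,140 135,133 147,145 157,152 157,153 154,152 157,157 156,155 158,154 166,158 169,158 175,157 185,156 182,149
252 189,143 188,142 185,141 164,127 111, 95  77, 78  78, 80  90, 85  92, 86  83, 83  79, 80  82, 78 121, 98 163,125 169,128 175,134 185,140 186,140
253 192,146 192,144 189,142 167,127 110, 93  69, 70  70, 67  97, 59 109, 55  76, 62  62, 65  70, 67 128, 99 181,136 187,141 187,140 188,141 186,141
254 196,148 195,147 192,146 169,129 111, 93  70, 69  75, 62 116, 50 124, 45  76, 62  63, 65  74, 68 134,104 184,139 189,1
[... 658 characters left out ...]
,133 163,126 162,125 163,126 163,125 162,126 160,125 161,124 172,130 188,141 192,145 192,144 192,144 192,143
260 189,143 189,143 189,143 189,143 187,142 187,141 185,140 187,142 186,141 187,141 185,140 185,139 182,137 182,138 181,136 182,137 182,136 181,136
261 193,146 194,146 192,145 192,145 192,146 193,146 193,146 193,146 192,146 191,145 191,145 191,144 190,142 189,142 187,141 187,140 186,139 186,140
262 195,149 195,147 195,147 194,147 196,149 195,147 196,148 195,147 195,148 194,147 193,145 194,147 192,145 193,144 191,144 191,144 191,144 191,143
263 199,151 199,151 200,151 199,152 200,152 199,150 199,152 199,151 198,151 197,148 198,149 198,150 196,148 196,148 196,149 196,148 195,147 195,148
```

send_rows(moves=[[30,12,-10,0],[40,11,-8,0],[0,0,0,0]])

```text
time: 2.22
tool_pos: [556.8, -208.3, 153.9]
tcp_rot: [-0.662, 1.564, 2.705]
contact_force: [-0.1, -0.6, -0.8]
grip_width: 92.0
```

send_rows(moves=[[0,0,11,-8],[0,0,0,-10],[0,0,0,-10],[0,0,0,-10],[0,0,0,-10],[0,0,0,-10],[0,0,0,-7],[0,0,0,0]])

```text
time: 3.22
tool_pos: [548.3, -210.7, 158.7]
tcp_rot: [1.241, 1.568, -0.541]
contact_force: [0.6, 0.3, 0.2]
grip_width: 92.1
```

```bash
python3 - <<'E'
from h import *
C=cam("wrist"); cv2.imwrite("pics/w2.png",C[0][:,:,::-1]); np.savez("w2.npz",im=C[0],K=C[1],R=C[2],p=C[3])
o,R=axes(); print(o["time"],o["tool_pos"],R,o["joint_positions"])
print(R[:2,1:].T@(np.array([546,-210.5])-o["tool_pos"][:2]))
E
```

```text
3.275 [ 548.278 -210.621  158.372] [[ 0.002  0.977 -0.211]
 [-0.001 -0.211 -0.977]
 [-1.     0.002  0.001]] [-0.497  0.513  1.448 -0.     1.178 -0.284]
[-2.252  0.363]
```

View pics/w2.png

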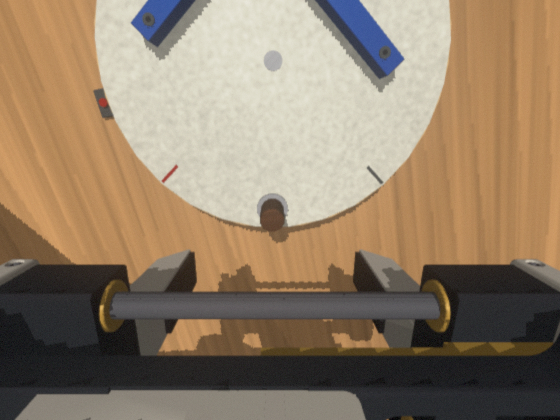

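Close up, the knob is centred between the jaws: base at (272,205), top at (272,217). The pivot is at (273,60), the red mark at (170,174) and the pointer's red tip at (104,102).

```bash
python3 - <<'E'
from h import *
d=np.load("w2.npz"); C=(d["im"],d["K"],d["R"],d["p"])
o,R=axes(); P=ray([273,60],34,C)[0]; print("pivot",P)
for n,uv,z in(("base",[272,206],36),("top",[272,219],74),("red",[170,174],34),("ptr",[103.5,102.5],15)):
    q=ray(uv,z,C)[0]; print(n,q,np.hypot(*(q-P)),np.degrees(np.arctan2(*(q-P)[::-1])),R[:2,1:].T@(q-o["tool_pos"][:2]))
E
```

```text
pivot [574.062 -82.248]
base [ 546.031 -207.359] 128.21314258911335 -102.6283623977785 [-2.885 -2.713]
top [ 545.981 -208.59 ] 129.42503085608973 -102.53094606059045 [-2.674 -1.5  ]
red [ 458.22  -156.951] 137.83965924922924 -147.1831023359276 [-99.362 -33.436]
ptr [410.765 -80.639] 163.30426406304485 179.43564145661585 [-161.865  -98.002]
```

send_rows(moves=[[40,-2.5,-1,0],[40,0,0,0],[30,0,0,0],[8,0,0,0],[0,0,0,0]])

```text
time: 3.9
tool_pos: [546.3, -208.9, 39.4]
tcp_rot: [1.181, 1.57, -0.601]
contact_force: [0.4, -0.5, 0.8]
grip_width: 91.6
```

send_rows(moves=[[0,0,0,0],[0,0,0,0],[0,0,0,0],[0,0,0,0],[0,0,0,0]], hand=0)

```text
time: 4.53
tool_pos: [546.1, -208.6, 38.8]
tcp_rot: [0.391, 1.571, -1.39]
contact_force: [0.3, 0.4, 0.1]
grip_width: 46.3
```

send_rows(moves=[[0,0,0,0],[0,0,0,0],[0,0,0,0],[0,0,0,0],[0,0,0,0]])

```text
time: 5.15
tool_pos: [546.1, -208.6, 38.7]
tcp_rot: [0.199, 1.571, -1.582]
contact_force: [1.0, 0.0, 0.3]
grip_width: 21.2
```

send_rows(moves=[[0,-4.5,-0.1,2],[0,-9.1,-0.3,4],[0,-9.1,-0.3,4],[0,-9.1,-0.3,4],[0,-9.1,-0.3,4],[0,-9.1,-0.3,4],[0,-4.5,-0.1,2],[0,0,0,0]])

```text
time: 6.15
tool_pos: [496.5, -185.7, 38.7]
tcp_rot: [-2.838, 1.57, 1.245]
contact_force: [2.6, 3.9, -1.1]
grip_width: 21.3
```

```bash
cat > k.py <<'E'
from h import *
o,R=axes(); P=np.array([574.3,-83.3]); q=o["tool_pos"][:2]-P
print(o["time"],o["tool_pos"],"ang",np.degrees(np.arctan2(q[1],q[0]))%360,"r",np.hypot(*q),"yawY",np.degrees(np.arctan2(R[1,1],R[0,1])),"F tool",R.T@o["contact_force"],o["grip_width"])
E
python3 k.py
```

```text
6.15 [ 496.526 -185.685   38.68 ] ang 232.77902485189105 r 128.5747227825257 yawY -36.09254666297846 F tool [ 1.147 -0.17  -4.714] 21.321609299926966
```

send_rows(moves=[[0,-4.5,-0.3,2],[0,-4.5,-0.3,2],[0,-4.5,-0.2,2],[0,-4.5,-0.2,2],[0,-2.3,-0.1,1],[0,0,0,0],[0,0,0,0]])

```text
time: 7.02
tool_pos: [481.4, -172.2, 38.7]
tcp_rot: [-2.081, 1.57, 1.845]
contact_force: [2.9, 4.6, -1.4]
grip_width: 21.4
```

```bash
python3 k.py
```

```text
7.025 [ 481.426 -172.18    38.687] ang 223.7411788038597 r 128.551087524782 yawY -45.075850208656234 F tool [ 1.454 -1.208 -5.321] 21.430744193873696
```

send_rows(moves=[[0,0,0,0],[0,0,0,0],[0,0,0,0],[0,0,0,0]], hand=1)

```text
time: 7.52
tool_pos: [481.6, -173.0, 38.8]
tcp_rot: [0.368, 1.571, -1.988]
contact_force: [0.8, 0.3, 0.9]
grip_width: 56.5
```

send_rows(moves=[[0,0,0,0],[-10,0,0,0],[-50,0,0,0],[-60,0,0,0],[-60,0,0,0],[0,0,0,0]])

```text
time: 8.28
tool_pos: [483.9, -174.0, 224.4]
tcp_rot: [1.858, 1.56, -0.498]
contact_force: [0.7, 0.6, -1.2]
grip_width: 92.0
```

```bash
python3 k.py; python3 - <<'E'
from h import *
C=cam("wrist"); cv2.imwrite("pics/w3.png",C[0][:,:,::-1]); np.savez("w3.npz",im=C[0],K=C[1],R=C[2],p=C[3])
E
```

```text
8.275 [ 483.9   -173.971  224.368] ang 225.08558865215474 r 128.0367232729423 yawY -45.000553197027465 F tool [ 1.217  0.04  -0.923] 92.02786177103391
```

View pics/w3.png

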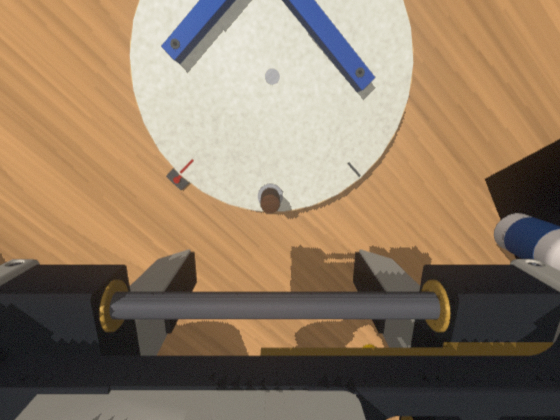

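The board's red mark (187,166) now sits at the pointer's red tip (178,180). The knob is at (270,197) and the fence ends are at the top of the picture. I'll put numbers on the alignment and move toward the frame.

```bash
python3 - <<'E'
from h import *
d=np.load("w3.npz"); C=(d["im"],d["K"],d["R"],d["p"])
hsv=cv2.cvtColor(C[0],cv2.COLOR_RGB2HSV); H,S,V=[hsv[...,i].astype(int) for i in range(3)]
P=ray([272,76.5],34,C)[0]; print("pivot",P)
for n,uv,z in(("base",[271,190],34),("red",[187,166],34),("ptr",[178,180],15)):
    q=ray(uv,z,C)[0]; print(n,q,np.hypot(*(q-P)),np.degrees(np.arctan2(*(q-P)[::-1])))
for b in big((H>100)&(H<130)&(S>120)&(V>100)&(np.arange(560)<420)[None]&(np.arange(420)<120)[:,None],2):
    w=ray(b[b[:,0,1]>2][:,0],54,C); r=cv2.minAreaRect(w.astype(np.float32)); print(r)
o,R=axes(); D=np.array([440,300])-o["tool_pos"][:2]; print(R[:2,1:].T@D,R)
E
```

```text
pivot [573.577 -82.936]
base [ 485.431 -169.005] 123.19771267783813 -135.6830893948121
red [437.037 -80.436] 136.56332055237812 178.95083219826125
ptr [410.62  -81.696] 162.96230451180426 179.5641283104046
((636.8750610351562, -105.72118377685547), (104.433349609375, 16.71883773803711), 89.05353546142578)
((549.138671875, 1.6708106994628906), (16.64763069152832, 69.70562744140625), 88.57537841796875)
[-364.7   -304.598] [[ 0.005  0.707 -0.707]
 [-0.003 -0.707 -0.707]
 [-1.     0.005 -0.002]]
```

send_rows(moves=[[0,0,0,-9],[0,0,0,-9],[0,0,0,-9],[0,0,0,-9],[0,0,0,-9]])

```text
time: 8.95
tool_pos: [480.7, -172.4, 217.0]
tcp_rot: [-2.035, 1.567, 2.683]
contact_force: [0.5, 0.4, -0.6]
grip_width: 91.7
```

send_rows(moves=[[0,-3,-48,0],[0,-3,-48,0],[0,-3,-48,0],[0,-3,-48,0],[0,-3,-48,0],[0,-3,-48,0],[0,-3,-48,0],[0,-3,-48,0]])

```text
time: 9.95
tool_pos: [456.5, 212.4, 217.2]
tcp_rot: [-1.219, 1.568, -2.79]
contact_force: [0.4, -1.2, -0.1]
grip_width: 91.9
```

send_rows(moves=[[0,0,0,0],[0,0,0,0]])

```text
time: 10.2
tool_pos: [457.0, 210.6, 217.6]
tcp_rot: [-1.074, 1.568, -2.644]
contact_force: [0.5, 0.4, 1.0]
grip_width: 91.9
```

```bash
python3 k.py; python3 - <<'E'
from h import *
C=cam("wrist"); cv2.imwrite("pics/w4.png",C[0][:,:,::-1]); np.savez("w4.npz",im=C[0],K=C[1],R=C[2],p=C[3])
E
```

```text
10.2 [457.016 210.598 217.55 ] ang 111.7551858684223 r 316.4361463647471 yawY 0.031112718886840293 F tool [-0.955  0.506 -0.447] 91.94004000592916
```

View pics/w4.png

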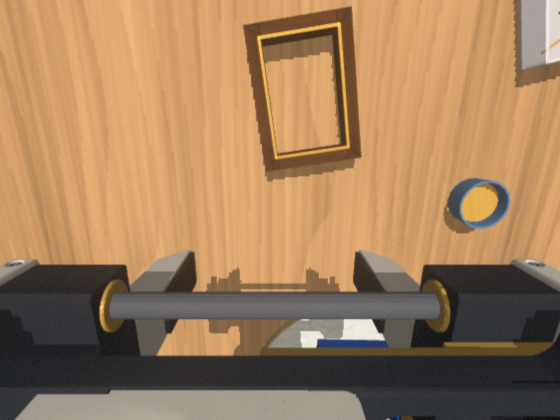

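The frame is in full view, with outer corners near (245,25), (351,8), (361,157) and (268,170). There is some shadow along its left and bottom edges.

```bash
python3 - <<'E'
from h import *
d=np.load("w4.npz"); C=(d["im"],d["K"],d["R"],d["p"])
o,R=axes()
print("outer",w:=ray([[245,25],[351,8],[361,157],[266,169]],30,C)); print(w.mean(0))
s=np.roll(w,-1,0)-w; print(np.hypot(*s.T),np.degrees(np.arctan2(s[:,1],s[:,0])))
print("inner",w:=ray([[258,38],[340,23],[349.5,147],[274,159]],30,C)); print(w.mean(0))
s=np.roll(w,-1,0)-w; print(np.hypot(*s.T),np.degrees(np.arctan2(s[:,1],s[:,0])))
hsv=cv2.cvtColor(C[0],cv2.COLOR_RGB2HSV); H,S,V=[hsv[...,i].astype(int) for i in range(3)]
roi=np.zeros(H.shape,bool); roi[2:185,225:380]=1
g=C[0].astype(int)
print(C[0][100,250:280:3],C[0][90,345:375:3])
for t in (70,90,110):
  b=big(roi&(g[...,0]<t))[0]; print(t,cv2.minAreaRect(ray(b[:,0],30,C).astype(np.float32)))
E
```

```text
outer [[425.865 385.275]
 [531.751 400.058]
 [554.095 253.868]
 [445.969 240.155]]
[489.42  319.839]
[106.914 147.887 108.992 146.506] [   7.947  -81.31  -172.772   97.887]
inner [[438.817 373.651]
 [521.654 387.02 ]
 [540.209 264.967]
 [455.176 251.54 ]]
[488.964 319.294]
[ 83.909 123.456  86.086 123.202] [   9.168  -81.356 -171.027   97.631]
[[228 178 116]
 [218 165 109]
 [115  74  47]
 [113  76  42]
 [112  75  47]
 [128  87  49]
 [231 178  88]
 [207 158 106]
 [224 170 114]
 [221 167 111]] [[199 144  68]
 [113  75  47]
 [106  69  38]
 [111  72  44]
 [183 137  89]
 [222 168 111]
 [217 162 107]
 [219 164 106]
 [217 163 109]
 [211 160 103]]
70 ((493.37493896484375, 376.9039611816406), (37.68007278442383, 4.0260162353515625), 9.312153816223145)
90 ((488.5759582519531, 320.3517761230469), (76.72978210449219, 116.33817291259766), 8.43798828125)
110 ((488.6474914550781, 320.1018981933594), (77.732666015625, 117.21831512451172), 8.406630516052246)
```

send_rows(moves=[[40,-7,-51,0],[50,-7.5,-51,0],[30,0,0,-8.4],[0,0,0,0],[0,0,0,0]])

```text
time: 10.88
tool_pos: [445.6, 303.6, 108.0]
tcp_rot: [1.748, 1.569, 0.319]
contact_force: [0.5, 0.0, -0.4]
grip_width: 91.7
```

```bash
python3 k.py; python3 - <<'E'
from h import *
C=cam("wrist"); cv2.imwrite("pics/w5.png",C[0][:,:,::-1]); np.savez("w5.npz",im=C[0],K=C[1],R=C[2],p=C[3])
o,R=axes(); print(R[:2,1:].T@(np.array([442.5,312.8])-o["tool_pos"][:2]),C[3])
g=C[0].astype(int); roi=np.zeros(g.shape[:2],bool); roi[:260]=1
for b in big(roi&(g[...,0]<110),3): r=cv2.minAreaRect(ray(b[:,0],30,C).astype(np.float32)); print(b[:,0].min(0),b[:,0].max(0),r)
E
```

```text
10.875 [445.585 303.628 107.978] ang 108.40019695298635 r 407.7753876867739 yawY 8.139241242087943 F tool [0.383 0.447 0.058] 91.74134194482077
[-1.97  -9.318] [433.352 381.291 266.457]
[364 139] [384 252] ((521.1309204101562, 336.0366516113281), (9.204821586608887, 93.80428314208984), 8.479639053344727)
[390 117] [407 133] ((526.5365600585938, 394.5720520019531), (15.05317211151123, 6.302119731903076), 72.43070220947266)
[355 252] [364 259] ((521.2949829101562, 285.4053955078125), (8.129663467407227, 6.545148849487305), 8.105369567871094)
```

View pics/w5.png

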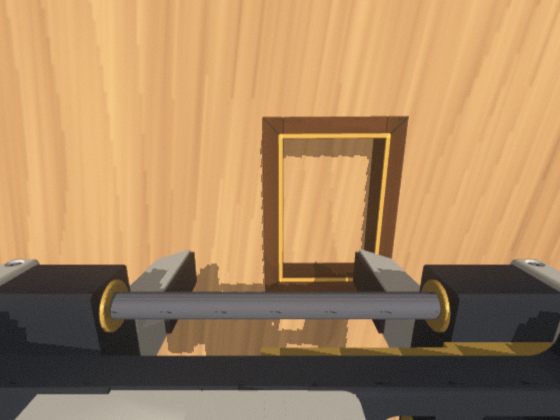

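The left (near) rail spans u=263–280, almost centred between the fingers (mid 275). The frame edges run square to the jaws.

send_rows(moves=[[30,-2,-9,0],[40,0,0,0],[25,0,0,0],[8,0,0,0],[0,0,0,0],[0,0,0,0]])

```text
time: 11.68
tool_pos: [442.2, 313.4, 5.3]
tcp_rot: [1.869, 1.568, 0.444]
contact_force: [0.0, -0.5, 0.4]
grip_width: 91.9
```

send_rows(moves=[[0,0,0,0],[0,0,0,0],[0,0,0,0],[0,0,0,0],[0,0,0,0],[0,0,0,0],[0,0,0,0],[0,0,0,0]], hand=0)

```text
time: 12.68
tool_pos: [441.3, 313.1, 3.8]
tcp_rot: [1.407, 1.571, -0.017]
contact_force: [0.5, -0.2, -0.2]
grip_width: 16.6
```

send_rows(moves=[[0,0,0,0],[0,0,0,0],[0,0,0,0],[0,0,0,0]])

```text
time: 13.18
tool_pos: [441.2, 313.0, 3.8]
tcp_rot: [0.679, 1.571, -0.745]
contact_force: [0.4, 0.5, -0.9]
grip_width: 15.6
```

```bash
python3 k.py
```

```text
13.175 [441.194 313.04    3.821] ang 108.56393015653103 r 418.09423169940845 yawY 8.397056203744476 F tool [ 0.894  0.489 -0.384] 15.55836765400614
```

send_rows(moves=[[-15,0,0,0],[-40,0,0,0],[-45,0,0,0],[-26,0,0,5],[0,0,0,4.5],[0,10,40,0],[0,10,45,0],[0,10,45,0]])

```text
time: 14.18
tool_pos: [468.5, 181.3, 130.7]
tcp_rot: [1.605, 1.57, 0.016]
contact_force: [0.7, -1.5, -1.0]
grip_width: 16.0
```

send_rows(moves=[[0,10,45,0],[0,10,45,0],[0,10,45,0],[0,10,45,0],[0,10,45,0],[0,5,30,0],[0,0,0,0],[0,0,0,0]])

```text
time: 15.18
tool_pos: [518.3, -73.0, 130.2]
tcp_rot: [-2.429, 1.57, 2.264]
contact_force: [-0.9, 0.0, -1.9]
grip_width: 16.0
```

```bash
python3 k.py; python3 - <<'E'
from h import *
o,R=axes(); print(R[:2,1:].T@(np.array([519,-90])-o["tool_pos"][:2]))
C=cam("wrist"); cv2.imwrite("pics/w6.png",C[0][:,:,::-1]); np.savez("w6.npz",im=C[0],K=C[1],R=C[2],p=C[3])
E
```

```text
15.175 [518.345 -73.034 130.229] ang 169.60327271196857 r 56.88877178215669 yawY -1.1172156256985102 F tool [ 1.859 -0.949  0.002] 16.029030427025564
[ 0.985 16.95 ]
```

View pics/w6.png

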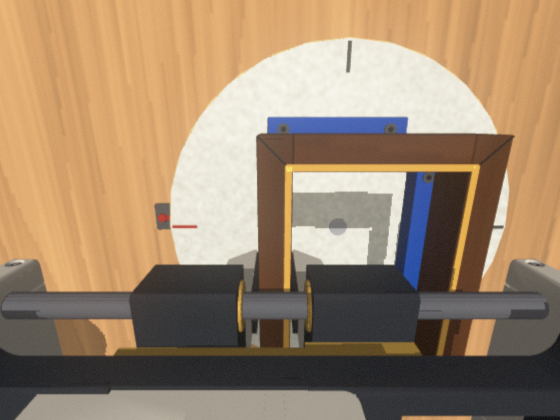

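The held frame's far-left edge (263–510, 136) is parallel to the side fence (268–406, 118), and the far fence shows through the opening near u=415. The red mark (185,226) is still at the pointer. I'll lower the frame 8 mm short of both fences.

send_rows(moves=[[0,1,17,0],[40,0,0,0],[30,0,0,0],[14,0,0,0],[5,0,0,0],[0,0,0,0],[0,0,0,0]])

```text
time: 16.1
tool_pos: [520.1, -90.8, 41.8]
tcp_rot: [1.226, 1.569, -0.364]
contact_force: [0.2, 0.0, -0.2]
grip_width: 15.6
```

```bash
python3 k.py
```

```text
16.1 [520.124 -90.762  41.838] ang 187.84247439062915 r 54.68733865887071 yawY -1.094389115677743 F tool [ 0.192  0.181 -0.049] 15.638661801048652
```

send_rows(moves=[[1.5,0,0,0],[0,0,0,0]])

```text
time: 16.35
tool_pos: [519.5, -90.6, 39.6]
tcp_rot: [1.083, 1.57, -0.507]
contact_force: [-0.7, 0.0, -1.9]
grip_width: 15.7
```

send_rows(moves=[[1.2,0,0,0],[0,0,0,0]])

```text
time: 16.6
tool_pos: [519.3, -90.6, 38.1]
tcp_rot: [-1.352, 1.571, -2.942]
contact_force: [1.0, 0.0, -0.9]
grip_width: 15.7
```

send_rows(moves=[[1,0,0,0],[0,0,0,0]])

```text
time: 16.85
tool_pos: [519.4, -90.6, 37.8]
tcp_rot: [0.923, 1.57, -0.667]
contact_force: [-2.1, -0.1, 5.3]
grip_width: 15.9
```

```bash
python3 k.py
```

```text
16.85 [519.45  -90.585  37.77 ] ang 187.5658029690315 r 55.331816471545324 yawY -1.0988930716016378 F tool [-5.263 -2.062  0.126] 15.934208709372163
```

send_rows(moves=[[-0.2,0,-3,0],[0,0,-2.5,0],[0,0,0,0]])

```text
time: 17.23
tool_pos: [520.1, -85.0, 37.8]
tcp_rot: [1.302, 1.569, -0.288]
contact_force: [-0.4, -0.9, 5.2]
grip_width: 16.0
```

send_rows(moves=[[0,0,-1,0],[0,0,-1,0],[0,0,0,0]])

```text
time: 17.6
tool_pos: [520.1, -83.3, 37.8]
tcp_rot: [1.134, 1.569, -0.456]
contact_force: [-0.4, -1.1, 5.3]
grip_width: 15.6
```

send_rows(moves=[[0,0,-1,0],[0,0,0,0]])

```text
time: 17.85
tool_pos: [520.2, -82.4, 37.8]
tcp_rot: [1.101, 1.569, -0.489]
contact_force: [-0.1, -1.5, 4.5]
grip_width: 15.6
```

send_rows(moves=[[0,0,-1,0],[0,0,0,0]])

```text
time: 18.1
tool_pos: [520.1, -81.4, 37.7]
tcp_rot: [1.091, 1.569, -0.499]
contact_force: [-0.3, -2.3, 5.8]
grip_width: 16.0
```

send_rows(moves=[[0,0,-1,0],[0,0,0,0]])

```text
time: 18.35
tool_pos: [520.2, -81.0, 37.8]
tcp_rot: [0.736, 1.569, -0.855]
contact_force: [-1.5, -5.7, 4.6]
grip_width: 15.7
```

send_rows(moves=[[0,3,0,0],[0,2,0,0],[0,0,0,0]])

```text
time: 18.73
tool_pos: [523.8, -81.1, 37.8]
tcp_rot: [-0.869, 1.569, -2.459]
contact_force: [-5.9, -6.1, 8.8]
grip_width: 15.8
```

send_rows(moves=[[0,1,0,0],[0,0,0,0]])

```text
time: 18.98
tool_pos: [524.6, -81.1, 37.8]
tcp_rot: [-1.006, 1.569, -2.596]
contact_force: [-5.7, -6.1, 9.8]
grip_width: 16.0
```

send_rows(moves=[[0,1,0,0],[0,0,0,0]])

```text
time: 19.23
tool_pos: [525.6, -81.1, 37.8]
tcp_rot: [-0.992, 1.569, -2.582]
contact_force: [-6.7, -6.6, 9.1]
grip_width: 15.7
```

```bash
python3 k.py; python3 - <<'E'
from h import *
C=cam("wrist"); cv2.imwrite("pics/w7.png",C[0][:,:,::-1]); np.savez("w7.npz",im=C[0],K=C[1],R=C[2],p=C[3])
E
```

```text
19.225 [525.588 -81.137  37.764] ang 177.45735093546364 r 48.75989780602537 yawY -1.1107823061745696 F tool [-9.112 -6.573  6.772] 15.746646654468767
```

View pics/w7.png

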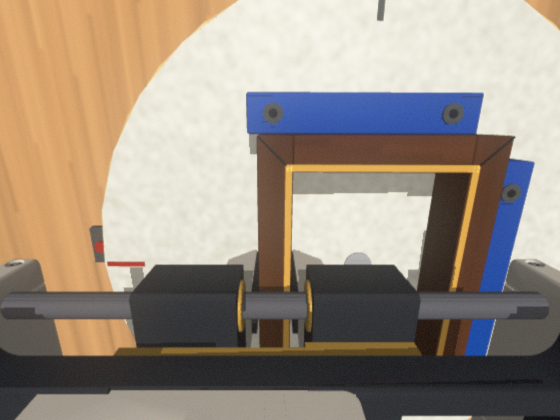

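The frame lies flush along the side fence, with its edge at v=135 against the fence edge at v=133. The far fence sits just right of the frame at u≈505–520, with a narrow gap possible. I'll keep pressing toward +x, since x motion was still free.

send_rows(moves=[[-0.3,1,0,0],[0,0,0,0]])

```text
time: 19.52
tool_pos: [526.7, -81.2, 37.8]
tcp_rot: [-0.939, 1.569, -2.529]
contact_force: [-5.1, -7.1, 6.0]
grip_width: 15.7
```

send_rows(moves=[[0,1,0,0],[0,0,0,0]])

```text
time: 19.77
tool_pos: [527.6, -81.2, 37.8]
tcp_rot: [-1.048, 1.568, -2.638]
contact_force: [-5.9, -6.6, 6.1]
grip_width: 15.9
```

send_rows(moves=[[0,1,0,0],[0,0,0,0]])

```text
time: 20.02
tool_pos: [527.6, -81.2, 37.8]
tcp_rot: [-1.322, 1.567, -2.912]
contact_force: [-9.3, -6.2, 9.1]
grip_width: 15.7
```

```bash
python3 k.py; python3 - <<'E'
from h import *
d=np.load("w7.npz"); C=(d["im"],d["K"],d["R"],d["p"])
P=ray([358,262],34,C)[0]; w=ray([[108,264],[145,264]],34,C); q=w.mean(0); s=w[0]-w[1]; print(P,q,"mark dir",np.degrees(np.arctan2(s[1],s[0])),"rad",np.degrees(np.arctan2(*(q-np.array([574,-83.2]))[::-1])),ray([98,246],15,C))
print("sidefence edge",w:=ray([[250,93],[478,94]],54,C),np.degrees(np.arctan2(*(w[1]-w[0])[::-1])))
print("frame edge",w:=ray([[260,136],[508,136]],64,C),np.degrees(np.arctan2(*(w[1]-w[0])[::-1])))
E
```

```text
20.025 [527.575 -81.161  37.771] ang 177.3793160081653 r 46.77411243859078 yawY -1.0973134438915624 F tool [-9.051 -9.246  6.36 ] 15.732760025310068
[574.26  -81.403] [436.692 -80.181] mark dir 178.94824007796956 rad 178.74041038664322 [[409.662 -76.077]]
sidefence edge [[515.78   10.989]
 [616.134   8.612]] -1.3566882612515507
frame edge [[520.065  -7.053]
 [625.54   -9.092]] -1.1073857301462455
```

send_rows(moves=[[-0.2,0.8,-0.4,0],[0,0,0,0],[0,0.6,0,0],[0,0,0,0],[0,0,0,0],[0,0,0,0]])

```text
time: 20.78
tool_pos: [527.6, -81.1, 37.7]
tcp_rot: [-1.385, 1.564, -2.975]
contact_force: [-14.3, -8.6, 11.4]
grip_width: 15.7
```

```bash
python3 k.py;  python3 - <<'E'
from h import *
C=cam("wrist"); cv2.imwrite("pics/w8.png",C[0][:,:,::-1]); np.savez("w8.npz",im=C[0],K=C[1],R=C[2],p=C[3]); o=get_obs(); print(o["moment"],o["dq"])
E
```

```text
20.775 [527.568 -81.128  37.742] ang 177.33852355406938 r 46.78242191512897 yawY -1.0849568532841247 F tool [-11.263 -14.19    8.91 ] 15.69021026279762
[-1.519  1.708 -0.068] [-0.     0.    -0.001 -0.001 -0.002  0.001]
```

View pics/w8.png

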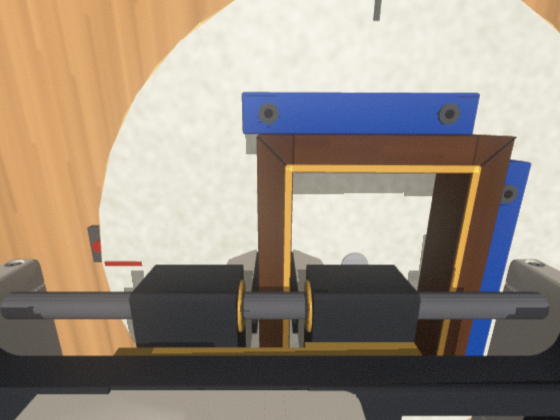

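The frame is flush with both fences: it meets the side fence along v≈135 and the far fence along its right edge. I'll ease the downward load a little and add some side push for margin.

send_rows(moves=[[-0.5,0,-0.5,0],[0,0,0,0],[0,0,0,0],[0,0,0,0],[0,0,0,0],[0,0,0,0],[0,0,0,0],[0,0,0,0]])

```text
time: 21.82
tool_pos: [527.6, -81.1, 37.8]
tcp_rot: [-1.329, 1.563, -2.919]
contact_force: [-12.6, -11.7, 7.1]
grip_width: 16.0
```

```bash
python3 k.py;  python3 - <<'E'
from h import *
C=cam("wrist"); P=np.array([574,-83.2]); g=C[0].astype(int)
m=(g[...,0]>130)&(g[...,1]<90); m[:,:105]=0; m[:,160:]=0; m[:225]=0; m[280:]=0
ys,xs=np.nonzero(m); w=ray(np.c_[xs,ys],34,C); f=np.polyfit(w[:,0],w[:,1],1); print(len(xs),"mark angle",np.degrees(np.arctan(f[0])), np.degrees(np.arctan2(*(P-w.mean(0))[::-1])))
E
```

```text
21.825 [527.56  -81.071  37.756] ang 177.2692677039236 r 46.79314770848099 yawY -1.0928780015313984 F tool [ -7.006 -12.405  11.968] 16.00671646203659
107 mark angle -0.9097593377075266 -1.465408234095243
```

```bash
python3 -c "
from plant import *
print(close_job())"; python3 k.py
```

```text
the job is handed in; nothing more can be done
None
the job is handed in; nothing more can be done
```

I turned the board clockwise by its knob about 33° until it settled in its notch, then released it. I gripped the frame by its near long rail, laid it on the board and pushed it into the corner. I handed the job in at about 22 s with the gripper still closed and pressing; no verdict was reported.

**Board:** the last check put it at -0.9° to -1.5° in world axes. The base plate's pointer reads about -0.5° to -1°, so the board is within roughly 1° of its notch.

**Press:** the arm measured about 12.6 N toward the far fence, 11.7 N toward the side fence and 7 N down. These are forces at the wrist, not at the fences. Allowing for friction, I estimate several newtons on each fence, but I could not measure that directly.

**Seating:** the frame stopped moving against both fences and looked flush with them in the last picture. Its place agrees with the pivot estimate to about 0.6 mm in x and 1.2 mm in y, and its yaw of -1.1° matches the fences. The opening was steady at 16 mm, the rail's width.

**Other objects:** I did not go near the bottle, glue stick, pin pot or hammer, but I did not check their positions at the end.

**Disagreements:** pivot estimates from different views varied by about 1–2 mm. No check failed.

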